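Pack the screw tin and snap the tub shut

TASK

Put the small screw tin into the empty half of the teal storage tub, beside the packets. Then put the cream lid on the tub and press it down until both amber spring clips have snapped over it, so that it is fully home and level. Leave the paint can, the tape and the screwdriver where they are, and the tub standing on the table.

Things in the scene. Friction and masses are not known exactly. Their poses are not given: they have to be found in the camera images.
- tub: Loose teal open storage tub, about 0.9 kg, standing on the table: 200 mm long (its x), 150 mm wide (y), 70 mm high, walls and floor 4 mm. Origin: centre of its underside; z up. Packets whose tops are 40 mm above the underside fill x -91 to -21 mm; x -21 to 96 mm inside is empty. Grippers that close along the tub's y keep clear of the clips.
- clip_end_a (a point): Nose of the sprung amber clip at the middle of the tub's +x end: 95 mm from the tub's centre, 77.5 mm above its underside; the tub's axes. The clip is 50 mm wide along y and rises to 96 mm above the underside (26 over the rim). Above the nose a ramp flares outward to 103 mm from the centre, to guide the lid. The noses spring out up to 10 mm; this point does not move with them.
- clip_end_b (a point): The same at the tub's -x end. A lid pressed straight down at its middle (about 10 N in all) pushes both clips outward, then they spring back over its edge. Merely laid on, the lid rests 10 to 20 mm too high, on the ramps.
- lid: Loose cream lid, 130 g, right way up on the table. Plate 200 mm (its x) by 150 mm (y), 5 mm thick, its underside 16 mm above the origin. The 16 mm skirt below fits inside the tub's mouth with 2 mm play each side along x, 3 mm along y; its lower edge leans in a further 6 mm. Origin: centre of the skirt's lower edge; z up. Fits either way round, long side along the tub's.
- lid_handle (a point): Centre of the teal bar handle on the middle of the lid; the lid's axes. 90 mm long along x, 16 mm thick along y, 28 mm high (this point is 14 mm above the plate's top, 35 mm above the lid's origin). To be pinched across y from above. With the lid fully home this point is right over tub_mouth, 19 to 20 mm above it.
- tub_mouth (a point): Centre of the tub's mouth at the height of the rim, 70 mm above the tub's underside; the tub's axes.
- tub_space (a point): Centre of the place for the tin, on the tub's inner floor (4 mm above its underside), 40 mm along the tub's +x from its centre; the tub's axes. Clear all round by 55 mm along x and 71 mm along y.
- tin_center (a point): Centre (half-way up) of the small upright round tin of screws, silver with a red cap and a paper band: 46 mm across the body (the cap is 47), 44 mm high, about 120 g.
- paint_can: Bystander: upright paint can, 84 mm across, 94 mm high, white with a green band. Origin: centre of its underside.
- tape: Bystander: roll of tan tape lying flat, 90 mm across, 24 mm high. Origin: centre of its underside.
- screwdriver: Bystander: screwdriver with a red handle, 190 mm long, lying on the table. Origin near its middle.
Mind the look-alikes: they are no part of the job. There is more than one size of the part that bears tin_center; the job needs the middle-sized.

How it is judged (in metres and radians):
On the way:
1. the tin is inside the tub, let go, while the lid is still off (x of tin_center in the frame of tub between -0.02 and 0.096 m and y of tin_center in the frame of tub between -0.071 and 0.071 m and z of tin_center in the frame of tub between 0 and 0.045 m and contact force between the fingers and tin below 0.1 N and distance between lid_handle and tub_mouth above 0.06 m), for 0.2 s.
At the end, for the whole second after the job is handed in: The tin is in the tub. The tub stands upright on the table. The lid is snapped home: its handle within 6 mm sideways of the mouth's centre and at most 21.5 mm above the rim (19 to 20 is home), level with the tub within 0.025 rad and in line with it within 0.08 rad, and all at rest (x of tin_center in the frame of tub between -0.02 and 0.096 m and y of tin_center in the frame of tub between -0.071 and 0.071 m and z of tin_center in the frame of tub between 0 and 0.045 m and angle between tub's own z axis and vertical below 0.06 rad and height (world z) of tub below 0.01 m and horizontal distance between lid_handle and tub_mouth below 0.006 m and z of lid_handle in the frame of tub_mouth between 0.015 and 0.0215 m and angle between the z axis of lid_handle and the z axis of tub, either way round below 0.025 rad and angle between the x axis of lid_handle and the x axis of tub, either way round below 0.08 rad and linear speed of each of tub, lid below 0.02 m/s); the robot touches nothing.
It fails at once if the paint can is shoved more than 40 mm or tipped over (distance of paint_can from where it was at the start of the episode above 0.04 m or angle between paint_can's own z axis and vertical above 0.6 rad).
It fails at once if the roll of tape is shoved more than 40 mm or tipped over (distance of tape from where it was at the start of the episode above 0.04 m or angle between tape's own z axis and vertical above 0.6 rad).
It fails at once if the screwdriver is shoved more than 40 mm (distance of screwdriver from where it was at the start of the episode above 0.04 m).
It also fails if it takes over 64 s, if anything falls off the work surface, if the arm or the gripper's body presses on something with over 40 N, if the wrist force passes 120 N, or if a joint passes its speed limit or range.

ROBOT

A 6-joint arm with a two-finger parallel gripper is mounted at the origin on the work surface. World frame = base frame: x ahead of the robot, y to its left, z up, the work surface at z = 0. Lengths are in m, angles in degrees, forces in N, time in s.
With the tool pointing down it reaches from about 0.4 to 0.825 m from the base axis. Payload 7 kg.
Tool frame: the origin (TCP) lies midway between the tips of the shut fingers; the grasp point (between the pads) lies ctrl.tcp_to_grasp behind it (ctrl.tcp_to_grasp is the distance from the TCP to the grasp point, in m); y points along the fingers, z is the direction in which the jaws open and shut, and the axes are right-handed (so a half turn about y gives the same grasp; the last joint's range is limited). The gripper opens to 88 mm and grips with 3 to 60 N. Pads are 19 mm wide; open, the fingers measure 130 mm over their backs; the gripper's body (78 mm by 193 mm) begins 47 mm behind the grasp point.
Start: joints at [84.231, 20.546, 0.682, 0, -70.136, -16.507], TCP at [0.256, 0.625, 0.227] pointing down, gripper open.
Joint ranges: [-176.03, 176.03], [-82.01, 121.73], [-58.28, 71.71], [-173.87, 95.51], [-174.79, -0.11], [-173.66, 173.66]. Speed limits (degrees/s): [136.94, 136.94, 172.46, 180, 180, 180].

INTERFACE

Orientations are given as [roll, pitch, yaw] about the fixed x, y, z axes, in that order (R = Rz(yaw) Ry(pitch) Rx(roll)).
In Python, from plant import ctrl, snapshot, silhouettes gives the robot as it stands.
- The arm moves only by the shell command python3 -m pendant 'ROWS'. ROWS is JSON, a list that holds one entry, the list of rows, each a list of 7 numbers: the shift along the tool's x, y, z in cm, then the turn, a rotation vector about the tool's x, y, z in degrees, then the opening, from 0 (shut) to 1 (fully open). In form: [[[x, y, z, rx, ry, rz, hand], ...]]. A call has 1 to 12 rows; each row shifts and turns the commanded pose from where the row before left it, along the tool's axes as they then stand; what a row does not reach is not made up. A row lasts 1/12 s, in which the tool goes at most 41.7 mm and 7.16 degrees, less where a joint would pass 70% of its speed; a pose out of reach is approached as far as the arm can. A call with a gripper value outside its range is refused whole. The fingers move at their own pace and stop on an object; the grip force is fixed at half the most. Time passes only in rows, so rows that do not move let the fingers close. It gives the time, the measured TCP pose, the force and the opening at its end, in the units of the state.
- ctrl.get_obs(): the state, without advancing time (a new reading comes with each control period).
- snapshot(name): name is "side" or "top" or "wrist"; returns a dict with "image" (384x512x3 uint8, red, green, blue), "camera_matrix" (3x3 intrinsics, pixels), "dist_coeffs" ([k1, k2, p1, p2, k3] as OpenCV has them; the pictures are not rectified), "eye" and "orientation" of the camera in the world; the wrist camera has in their place "mount" (4x4, takes a point from camera to tool coordinates, whose origin is the TCP and whose axes are the tool frame's). Camera axes: x right, y down, z forward; pixel columns grow to the right and rows downward; lengths in m; the calibration is good to about 2 mm. A picture is of the moment at which its call begins: read the wrist's pose just before it. There is no depth.
- ctrl.close_job(): hands the job in, once; it reports no verdict.
Trained networks look in a picture, given as the dict that the camera call returned (one of the last four; its "shot" number tells which), for a name from the list of things; names that differ only in an ending like _2 or _b are one class to them, and where a whole thing is asked for, a point or a joint stands for the part that bears it (a point fixed in the world has none). Each returns a list of dicts, best first, with "confidence" (0 to 1); they miss things now and then, are a little off and sometimes report something else, mostly with a low value. They report only what shows in the picture. A call takes as long as a camera call. They do not tell look-alikes from the thing itself.
- silhouettes(picture, thing): "mask" (384x512 bool, what is visible of it) and "bbox" ([left, top, width, height] in pixels, round what is visible of it).
The state is a dict: "clock": time; "joint_pos": joint angles; "qvel": joint speeds; "tau": joint torques, N m; "tool_pos": TCP position; "orientation": TCP orientation; "force": force on the tool from outside, world axes, zero at the start; "moment": the same for the moment, N m; "opening": finger opening in m.
Only numpy, scipy, OpenCV 4.12 (cv2) and the standard library are available. Lean on these libraries where they do the work, as an engineer would, in place of code of your own. Each camera call takes 0.05 s, during which the arm holds its last target.

## Working session

There is one attempt and no reset: what is moved stays moved. The work goes in short steps, Python scripts to look and compute and a shell command to move; the robot and the scene stay as the last step left them, time stands still between calls to the robot, and variables do not carry over. Pictures are saved under pics/ and viewed, and the job is handed in when it is done.

```bash
ls; mkdir -p pics; cat > h.py <<'E'
import numpy as np, cv2
from scipy.spatial.transform import Rotation as R
from plant import ctrl, snapshot, silhouettes
def save(n,im): cv2.imwrite('pics/'+n+'.png',cv2.cvtColor(im,cv2.COLOR_RGB2BGR))
def toolR(o): return R.from_euler('xyz',o['orientation'],degrees=True).as_matrix()
E
python3 - <<'E'
from h import *
o=ctrl.get_obs(); print(o, ctrl.tcp_to_grasp); print(toolR(o))
for n in ['side','top','wrist']:
    s=snapshot(n); save(n+'0',s['image']); print({k:v for k,v in s.items() if k!='image'})
E
```

```text
pics
{'clock': 0.0, 'joint_pos': array([ 8.42309659e+01,  2.05900707e+01,  6.32759342e-01, -2.07889662e-02,
       -7.01346977e+01, -1.65075291e+01]), 'qvel': array([-0.07262358, -0.02238127,  0.06030748,  0.12942504, -0.03672576,
       -0.03271017]), 'tau': array([-2.07930789e-03, -5.82718277e+01,  2.93066365e+01,  6.99753195e+00,
        7.07507323e-03, -1.52584389e-04]), 'tool_pos': array([0.25570548, 0.62415712, 0.22562827]), 'orientation': array([-8.99062299e+01,  7.40878203e-03,  1.57716363e+02]), 'force': array([-0.74632494,  0.29005079, -0.23513634]), 'moment': array([0.01969343, 0.04528652, 0.00803179]), 'opening': 0.08805484459191283} 0.0188
[[-9.25318040e-01 -5.00933307e-04 -3.79191606e-01]
 [ 3.79191915e-01 -1.56340383e-03 -9.25316728e-01]
 [-1.29307640e-04 -9.99998652e-01  1.63659563e-03]]
{'camera_matrix': array([[488.87381383,   0.        , 255.17437748],
       [  0.        , 488.87381383, 195.48050095],
       [  0.        ,   0.        ,   1.        ]]), 'dist_coeffs': array([-0.0983836,  0.       ,  0.       ,  0.       ,  0.       ]), 'eye': array([ 0.45974035, -
[... 425 characters left out ...]
entation': array([-1.73851561e+02, -7.17839655e-02, -8.86456024e+01]), 'shot': 2}
{'camera_matrix': array([[343.74295079,   0.        , 251.697131  ],
       [  0.        , 343.74295079, 195.54931098],
       [  0.        ,   0.        ,   1.        ]]), 'dist_coeffs': array([0.02956668, 0.        , 0.        , 0.        , 0.        ]), 'mount': array([[-2.35500594e-04,  9.67829103e-01,  2.51608370e-01,
        -6.68827142e-02],
       [-3.36371565e-04, -2.51608439e-01,  9.67829055e-01,
        -1.57502985e-01],
       [ 9.99999916e-01,  1.43290416e-04,  3.84804127e-04,
         5.79440465e-04],
       [ 0.00000000e+00,  0.00000000e+00,  0.00000000e+00,
         1.00000000e+00]]), 'shot': 3}
```

View pics/side0.png

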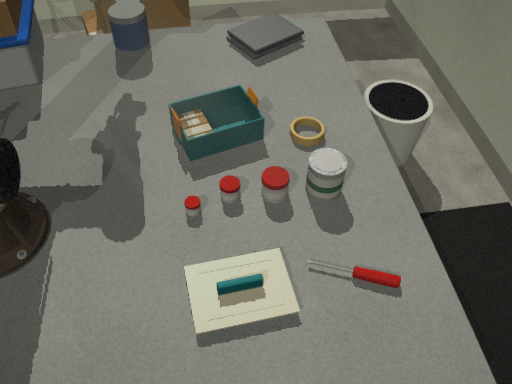

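View pics/top0.png

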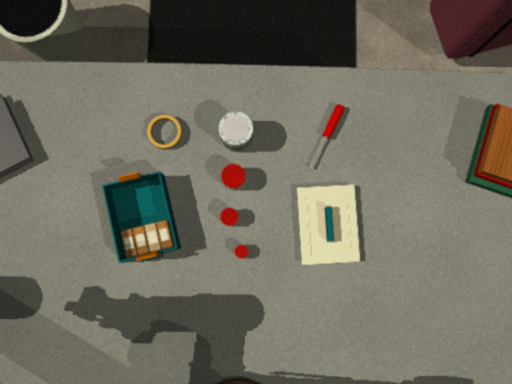

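View pics/wrist0.png

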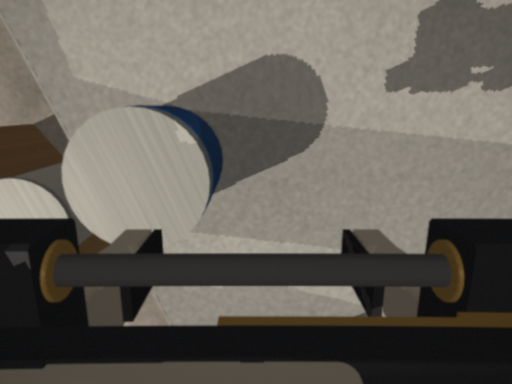

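The red-capped tins in the top view are at (233,176) large, (229,217) middle and (241,252) small. The middle one, at (230,189) in the side view, fits "middle-sized". I'll measure the sizes to confirm and fit the poses.

```bash
cat >> h.py <<'E'
from scipy.optimize import minimize
def cam_pose(s,o=None):
    if 'mount' in s:
        T=np.eye(4);T[:3,:3]=toolR(o);T[:3,3]=o['tool_pos'];return T@s['mount']
    T=np.eye(4);T[:3,:3]=R.from_euler('xyz',s['orientation'],degrees=True).as_matrix();T[:3,3]=s['eye'];return T
def proj(P,s,T):
    Ti=np.linalg.inv(T)
    return cv2.projectPoints(np.asarray(P,float),Ti[:3,:3],Ti[:3,3],s['camera_matrix'],s['dist_coeffs'])[0][:,0]
def ray(px,s,T,z):
    u=cv2.undistortPoints(np.array([[px]],float),s['camera_matrix'],s['dist_coeffs'])[0,0]
    d=T[:3,:3]@np.array([u[0],u[1],1]); return T[:3,3]+d*(z-T[2,3])/d[2]
def hullmask(P,s,T,parts=None,k=4):
    m=np.zeros((384*k,512*k),np.uint8)
    for p in (parts or [range(len(P))]):
        q=proj(P[list(p)],s,T)
        cv2.fillConvexPoly(m,cv2.convexHull(np.round((q+.5)*k-.5).astype(np.int32)),1)
    return cv2.resize(m.astype(np.float32),(512,384),interpolation=cv2.INTER_AREA)
def box(x0,x1,y0,y1,z0,z1): return np.array([[x,y,z] for x in(x0,x1) for y in(y0,y1) for z in(z0,z1)])
def cyl(r,z0,z1): 
    a=np.linspace(0,2*np.pi,40,endpoint=False); return np.vstack([np.c_[r*np.cos(a),r*np.sin(a),0*a+z] for z in(z0,z1)])
def place(P,x):
    c,s=np.cos(x[2]),np.sin(x[2]); return np.c_[x[0]+c*P[:,0]-s*P[:,1],x[1]+s*P[:,0]+c*P[:,1],P[:,2]+(x[3] if len(x)>3 else 0)]
TUB=[box(-.1,.1,-.075,.075,0,.07),box(.095,.103,-.025,.025,.07,.096),box(-.103,-.095,-.025,.025,.07,.096)]
LID=[box(-.1,.1,-.075,.075,.016,.021),box(-.095,.095,-.07,.07,0.004,.016),box(-.045,.045,-.008,.008,.021,.049)]
TIN=[cyl(.0233,0,.044)]
def fit(model,views,x0,fixyaw=False):
    P=np.vstack(model);idx=[];n=0
    for m in model: idx.append(range(n,n+len(m)));n+=len(m)
    def cost(x):
        x=np.r_[x,0] if fixyaw else x
        c=0
        for s,T,m in views:
            h=hullmask(place(P,x),s,T,idx); c+=1-np.minimum(h,m).sum()/np.maximum(h,m).sum()
        return c
    b=None
    x0=np.array(x0[:2] if fixyaw else x0)
    for it in range(3):
        sim=np.vstack([x0]+[x0+np.eye(len(x0))[i]*(.01 if i<2 else .1)/(it+1) for i in range(len(x0))])
        r=minimize(cost,x0,method='Nelder-Mead',options=dict(initial_simplex=sim,xatol=1e-4,fatol=1e-4)); x0=r.x
    return r.x,r.fun
E
python3 - <<'E'
from h import *
S=[snapshot('top'),snapshot('side')];T=[cam_pose(s) for s in S]
vis=[s['image'].copy() for s in S]
M={}
for th in ['tub','lid','tin_center','lid_handle','paint_can','tape','screwdriver']:
    for i,s in enumerate(S):
        for d in silhouettes(s,th):
            if d['confidence']<.3: continue
            z={'tub':.05,'lid':.018,'tin_center':.04}.get(th,.02)
            m=d['mask'];r,c=np.nonzero(m)
            w=ray((c.mean(),r.mean()),s,T[i],z)
            print(th,i,round(d['confidence'],2),d['bbox'],m.sum(),w.round(3))
            M.setdefault((th,i),[]).append(m)
            vis[i][m]=vis[i][m]//2+np.array([90,0,90],np.uint8)
for i in (0,1): save('m%d'%i,vis[i])
np.save('/tmp/M.npy',M,allow_pickle=True)
for th,mod in [('tub',TUB),('lid',LID)]:
    z={'tub':.05,'lid':.018}[th]
    r,c=np.nonzero(M[th,0][0]);w=ray((c.mean(),r.mean()),S[0],T[0],z)
    for vs in ([0],[1],[0,1]):
        for y0 in ([0.1] if th=='tub' else [1.5,0.]) :
            print(th,vs,fit(mod,[(S[i],T[i],M[th,i][0].astype(np.float32)) for i in vs],[w[0],w[1],y0]))
c=np.vstack([S[0]['image'][140:270,180:300]]);save('tinscrop',cv2.resize(c,None,fx=4,fy=4,interpolation=cv2.INTER_CUBIC))
E
```

```text
tub 0 0.69 [99.0, 170.8, 80.9, 95.4] 5275 [0.523 0.259 0.05 ]
tub 1 0.62 [166.8, 86.7, 98.0, 78.1] 5178 [0.522 0.239 0.05 ]
tub 1 0.5 [306.9, 262.8, 94.0, 26.1] 749 [ 0.763 -0.248  0.05 ]
lid 0 0.93 [296.2, 185.5, 66.3, 80.2] 4438 [ 0.516 -0.22   0.018]
lid 1 0.89 [187.0, 248.6, 112.9, 84.8] 6882 [ 0.515 -0.225  0.018]
tin_center 0 0.6 [219.3, 207.2, 19.2, 22.1] 256 [0.527 0.035 0.04 ]
tin_center 0 0.56 [219.7, 166.5, 25.9, 21.8] 475 [0.632 0.029 0.04 ]
tin_center 0 0.56 [238.1, 243.8, 8.2, 15.5] 119 [0.441 0.004 0.04 ]
tin_center 1 0.82 [182.4, 195.0, 17.0, 20.4] 272 [ 0.441 -0.017  0.04 ]
tin_center 1 0.79 [218.8, 174.3, 22.9, 31.6] 523 [0.528 0.02  0.04 ]
tin_center 1 0.63 [263.1, 164.4, 25.5, 36.9] 873 [0.63  0.018 0.04 ]
lid_handle 0 0.74 [297.1, 184.7, 64.7, 77.7] 4383 [ 0.516 -0.221  0.02 ]
lid_handle 1 0.96 [183.2, 247.6, 116.3, 83.8] 6930 [ 0.515 -0.227  0.02 ]
paint_can 0 0.91 [219.4, 112.9, 35.6, 36.8] 1153 [0.757 0.026 0.02 ]
paint_can 1 0.91 [306.3, 147.2, 36.1, 55.5] 1810 [0.758 0.05  0.02 ]
tape 0 0.79 [145.8, 117.4, 36.4, 31.5] 456 [0.752 0.217 0.02 ]
tape 1 0.87 [290
[... 376 characters left out ...]
25, 0.25750199, 0.26378035]), np.float64(0.030189037322998047))
tub [0, 1] (array([0.52162935, 0.25902553, 0.26679067]), np.float64(0.0695151686668396))
lid [0] (array([ 0.51718447, -0.22014083,  0.08040827]), np.float64(0.025359272956848145))
lid [0] (array([ 0.51717567, -0.22011446,  0.0803449 ]), np.float64(0.025359272956848145))
lid [1] (array([ 0.5165313 , -0.22058509,  0.06698145]), np.float64(0.03286689519882202))
lid [1] (array([ 0.51651582, -0.22059566,  0.06776796]), np.float64(0.03286689519882202))
lid [0, 1] (array([ 0.51669012, -0.22006686,  0.0743849 ]), np.float64(0.06278747320175171))
lid [0, 1] (array([ 0.51685198, -0.22039845,  0.07667766]), np.float64(0.06178545951843262))
```

View pics/tinscrop.png

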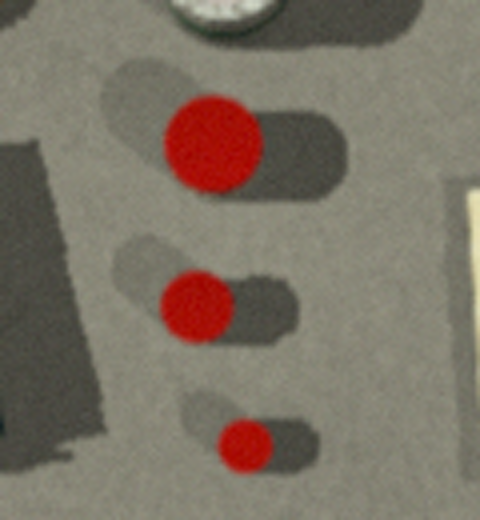

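View pics/m0.png

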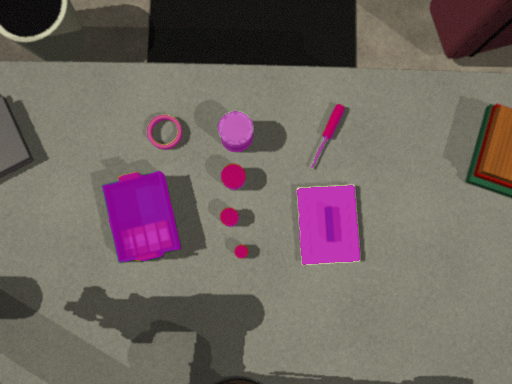

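```bash
cat >> h.py <<'E'
def plan(p,yaw_deg):
    """tool z (jaw axis) to heading yaw_deg (mod 180), tool y down. Prints turn first, then shift in turned axes"""
    o=ctrl.get_obs();A=toolR(o)
    best=None
    for k in (0,180):
        a=np.radians(yaw_deg+k);z=np.array([np.cos(a),np.sin(a),0]);y=np.array([0,0,-1.]);B=np.c_[np.cross(y,z),y,z]
        v=R.from_matrix(A.T@B).as_rotvec(degrees=True)
        if best is None or np.linalg.norm(v)<np.linalg.norm(best[0]): best=(v,B)
    d=np.array(p)-o['tool_pos']
    print('clock %.2f pos'%o['clock'],o['tool_pos'].round(4),'open %.4f'%o['opening'],'F',o['force'].round(1),'| turn',best[0].round(2),'| shift cm before-turn axes',(A.T@d*100).round(2),'after-turn axes',(best[1].T@d*100).round(2))
E
python3 - <<'E'
from h import *
M=np.load('/tmp/M.npy',allow_pickle=True).item()
S=[snapshot('top'),snapshot('side')];T=[cam_pose(s) for s in S]
A=M['tin_center',0][0].astype(np.float32);B=M['tin_center',1][1].astype(np.float32)
# red cap top centre by colour
for i,(c,r) in enumerate([(229,217),(230,185)]):
    im=S[i]['image'].astype(int);red=(im[...,0]>120)&(im[...,1]<60)&(im[...,2]<60)
    n,l,st,ce=cv2.connectedComponentsWithStats(red.astype(np.uint8)); k=l[r,c]
    print('cap',i,st[k],ce[k],ray(ce[k],S[i],T[i],.044 if i==0 else .040))
for v in ([0],[1],[0,1]):
    print(fit(TIN,[[(S[0],T[0],A),(S[1],T[1],B)][i] for i in v],[.527,.03],True))
E
```

```text
cap 0 [220 208  18  18 245] [228.91836735 216.27755102] [0.52934733 0.03581781 0.044     ]
cap 1 [220 176  20  15 238] [229.31932773 182.8697479 ] [0.52855745 0.03721979 0.04      ]
(array([0.52845413, 0.03535388]), np.float64(0.10317635536193848))
(array([0.52992093, 0.03543501]), np.float64(0.04111200571060181))
(array([0.52929402, 0.03518061]), np.float64(0.1561179757118225))
```

```bash
python3 -c "
from h import *
plan([.529,.0355,.14],105.2)"
```

```text
clock 1.05 pos [0.2559 0.6246 0.2266] open 0.0878 F [ 0.1 -0.4 -0.3] | turn [ -0.   -37.48  -0.  ] | shift cm before-turn axes [-47.6    8.66  44.16] after-turn axes [-10.91   8.66  64.01]
```

```bash
python3 -m pendant '[[[-2.8,0,2.6,0,0,0,1],[-2.8,0,2.6,0,0,0,1],[-2.8,0,2.6,0,0,0,1],[-2.8,0,2.6,0,0,0,1],[-2.8,0,2.6,0,0,0,1],[-2.8,0,2.6,0,0,0,1],[-2.8,0,2.6,0,0,0,1],[-2.8,0,2.6,0,0,0,1],[-2.8,0,2.6,0,0,0,1],[-2.8,0,2.6,0,0,0,1],[-2.8,0,2.6,0,0,0,1],[-2.8,0,2.6,0,0,0,1]]]'
python3 -m pendant '[[[-2.8,0,2.6,0,0,0,1],[-2.8,0,2.6,0,0,0,1],[-2.8,0,2.6,0,0,0,1],[-2.8,0,2.6,0,0,0,1],[-2.8,0,2.6,0,0,0,1],[0,0,0,0,-6.2,0,1],[0,0,0,0,-6.2,0,1],[0,0,0,0,-6.2,0,1],[0,0,0,0,-6.2,0,1],[0,0,0,0,-6.2,0,1],[0,0,0,0,-6.5,0,1],[0,0,0,0,0,0,1]]]'
python3 - <<'E'
from h import *
o=ctrl.get_obs();s=snapshot('wrist');save('w1',s['image'])
plan([.529,.0355,.010],105.2)
T=cam_pose(s,o)
im=s['image'].astype(int);red=(im[...,0]>110)&(im[...,1]<60)&(im[...,2]<60)
n,l,st,ce=cv2.connectedComponentsWithStats(red.astype(np.uint8))
for k in range(1,n):
    if st[k,4]>200: print(st[k],ray(ce[k],s,T,.044))
E
```

```text
clock: 2.05
tool_pos: [0.4489, 0.2068, 0.227]
orientation: [-90.1, 0.0, 157.7]
force: [0.7, -0.2, -0.2]
opening: 0.0875
clock: 3.05
tool_pos: [0.5288, 0.0351, 0.2267]
orientation: [-90.0, 0.0, -164.5]
force: [0.7, 0.7, -0.1]
opening: 0.0872
clock 3.10 pos [0.5288 0.0351 0.2267] open 0.0877 F [-0.8 -0.6  0.2] | turn [ 0.   -0.08 -0.01] | shift cm before-turn axes [-0.03 21.67 -0.03] after-turn axes [-0.03 21.67 -0.03]
[ 257   35   69   73 3941] [0.63299912 0.02540607 0.044     ]
[ 230  152   45   45 1568] [0.52913866 0.03442375 0.044     ]
[245 241  30  13 287] [0.45432017 0.00600363 0.044     ]
```

View pics/w1.png

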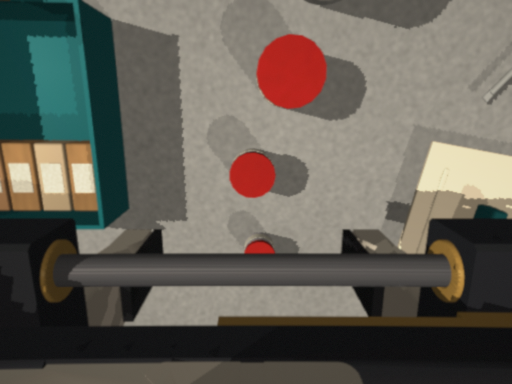

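The target tin shows at (252,174), between the large cap (292,72) and the small one (260,250), and the jaws straddle it. I'll descend and grip.

```bash
python3 -m pendant '[[[0,3.5,0,0,0,0,1],[0,3.5,0,0,0,0,1],[0,3.5,0,0,0,0,1],[0,3.5,0,0,0,0,1],[0,3.5,0,0,0,0,1],[0,2.5,0,0,0,0,1],[0,1.2,0,0,0,0,1],[0,0.4,0,0,0,0,1],[0,0,0,0,0,0,1],[0,0,0,0,0,0,0],[0,0,0,0,0,0,0],[0,0,0,0,0,0,0]]]'
python3 -m pendant '[[[0,0,0,0,0,0,0],[0,0,0,0,0,0,0],[0,0,0,0,0,0,0],[0,0,0,0,0,0,0],[0,0,0,0,0,0,0],[0,0,0,0,0,0,0]]]'
```

```text
clock: 4.1
tool_pos: [0.5297, 0.0355, 0.0119]
orientation: [-90.0, 0.1, -164.8]
force: [-0.5, 0.1, -0.5]
opening: 0.0731
clock: 4.6
tool_pos: [0.5289, 0.0352, 0.0108]
orientation: [-90.0, 0.0, -164.8]
force: [-1.3, 0.0, 3.4]
opening: 0.0454
```

```bash
python3 -m pendant '[[[0,-2,0,0,0,0,0],[0,-3.5,0,0,0,0,0],[0,-3.5,0,0,0,0,0],[0,-3.5,0,0,0,0,0],[0,-3.5,0,0,0,0,0],[0,-1,0,0,0,0,0],[0,0,0,0,0,0,0]]]'
python3 - <<'E'
from h import *
plan([.5604,.269,.018],105.2)
M=np.load('/tmp/M.npy',allow_pickle=True)
# refine tub pose with wrist not visible fully; overlay check in top
s=snapshot('top');T=cam_pose(s);im=cv2.resize(s['image'][150:280,80:260],None,fx=4,fy=4,interpolation=cv2.INTER_CUBIC)
P=place(np.array([[.1,.075,.07],[.1,-.075,.07],[-.1,-.075,.07],[-.1,.075,.07],[.096,.071,.07],[.096,-.071,.07],[-.096,-.071,.07],[-.096,.071,.07]]),[.5220,.2587,.266])
q=((proj(P,s,T)-[80,150]+.5)*4).astype(int)
cv2.polylines(im,[q[:4]],True,(255,0,255),1);cv2.polylines(im,[q[4:]],True,(255,255,0),1);save('ov1',im)
E
```

```text
clock: 5.18
tool_pos: [0.5305, 0.0358, 0.1839]
orientation: [-90.0, 0.4, -164.8]
force: [0.7, 0.6, -1.7]
opening: 0.0456
clock 5.18 pos [0.5305 0.0358 0.1839] open 0.0456 F [ 0.7  0.6 -1.7] | turn [ 0.04  0.03 -0.35] | shift cm before-turn axes [ -8.91  16.66 -21.71] after-turn axes [ -9.    16.59 -21.72]
```

View pics/ov1.png

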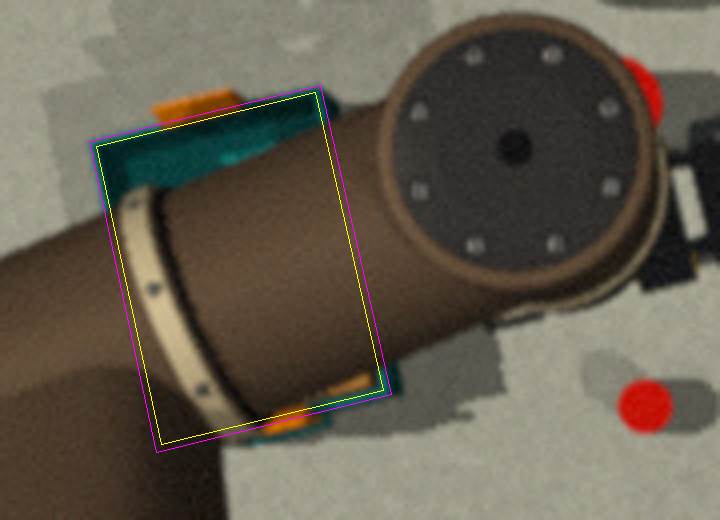

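```bash
python3 -m pendant '[[[-1.3,0,-3.1,0,0,0,0],[-1.3,0,-3.1,0,0,0,0],[-1.3,0,-3.1,0,0,0,0],[-1.3,0,-3.1,0,0,0,0],[-1.3,0,-3.1,0,0,0,0],[-1.3,0,-3.1,0,0,0,0],[-1.2,0,-3.1,0,0,0,0],[0,0,0,0,0,0,0],[0,0,0,0,0,0,0],[0,0,0,0,0,0,0]]]'
python3 - <<'E'
from h import *
plan([.5604,.269,.018],105.2)
o=ctrl.get_obs();s=snapshot('wrist');T=cam_pose(s,o);im=s['image'].copy()
P=place(np.array([[.1,.075,.07],[.1,-.075,.07],[-.1,-.075,.07],[-.1,.075,.07],[.096,.071,.07],[.096,-.071,.07],[-.096,-.071,.07],[-.096,.071,.07]]),[.5220,.2587,.266])
q=proj(P,s,T).astype(int)
cv2.polylines(im,[q[:4]],True,(255,0,255),1);cv2.polylines(im,[q[4:]],True,(255,255,0),1);save('w2',im)
E
```

```text
clock: 6.07
tool_pos: [0.5575, 0.2676, 0.1781]
orientation: [-89.9, -0.2, -164.8]
force: [0.1, -1.3, -1.4]
opening: 0.0459
clock 6.07 pos [0.5575 0.2676 0.1781] open 0.0459 F [ 0.1 -1.3 -1.4] | turn [-0.09  0.04  0.23] | shift cm before-turn axes [-0.38 16.   -0.09] after-turn axes [-0.32 16.01 -0.06]
```

View pics/w2.png

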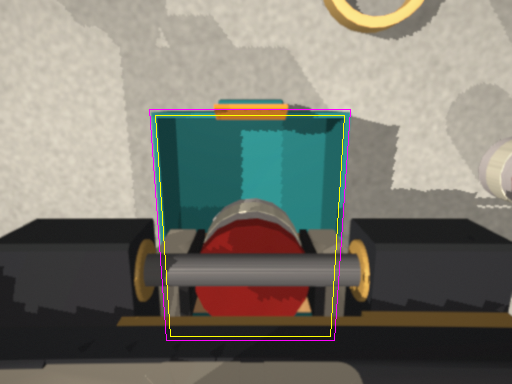

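The overlay matches the rim, with corners at about (152,110) and (349,111), and the tin is held over the empty half. I'll lower it in.

```bash
python3 -m pendant '[[[-0.3,3,0,0,0,0,0],[0,3,0,0,0,0,0],[0,3,0,0,0,0,0],[0,3,0,0,0,0,0],[0,2,0,0,0,0,0],[0,1,0,0,0,0,0],[0,0.7,0,0,0,0,0],[0,0.3,0,0,0,0,0],[0,0,0,0,0,0,0],[0,0,0,0,0,0,0]]]'
```

```text
clock: 6.95
tool_pos: [0.5623, 0.2693, 0.0218]
orientation: [-90.0, 0.1, -164.8]
force: [0.9, 0.2, -1.8]
opening: 0.0458
```

```bash
python3 -m pendant '[[[0,0.3,0,0,0,0,0],[0,0.3,0,0,0,0,0],[0,0,0,0,0,0,0],[0,0,0,0,0,0,0],[0,0,0,0,0,0,0.68],[0,0,0,0,0,0,0.68],[0,0,0,0,0,0,0.68],[0,0,0,0,0,0,0.68],[0,0,0,0,0,0,0.68]]]'
```

```text
clock: 7.7
tool_pos: [0.5616, 0.2689, 0.0146]
orientation: [-90.0, 0.0, -164.8]
force: [-0.1, 0.0, -0.1]
opening: 0.0594
```

```bash
python3 -m pendant '[[[0,-1.5,0,0,0,0,0.68],[0,-3,0,0,0,0,0.68],[0,-3.5,0,0,0,0,0.68],[0,-3.5,0,0,0,0,0.68],[0,-3.5,0,0,0,0,0.68],[0,-3,0,0,0,0,0.68],[0,0,0,0,0,0,0.7]]]'
python3 - <<'E'
from h import *
o=ctrl.get_obs();s=snapshot('wrist');save('w3',s['image']);s2=snapshot('side');save('s3',s2['image'])
plan([.5168,-.2203,.19],94.3)
E
```

```text
clock: 8.28
tool_pos: [0.5646, 0.2706, 0.2022]
orientation: [-90.2, 0.6, -164.7]
force: [1.4, -0.9, 1.3]
opening: 0.0608
clock 8.38 pos [0.562  0.2694 0.1963] open 0.0612 F [-0.2 -0.4 -0.4] | turn [ 0.12 10.92 -0.16] | shift cm before-turn axes [17.22  0.49 46.07] after-turn axes [ 8.18  0.63 48.5 ]
```

View pics/w3.png

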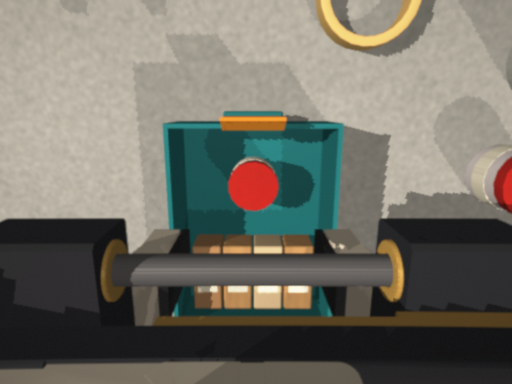

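View pics/s3.png

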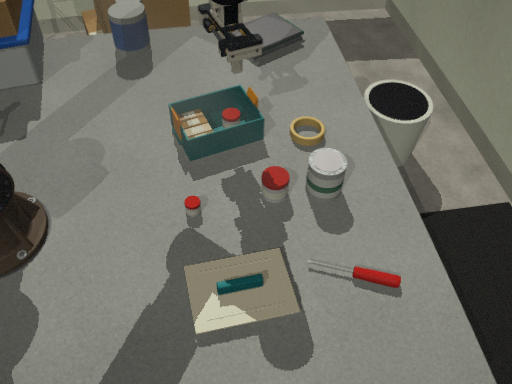

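The tin stands upright in the empty half (wrist view at (252,185)) and has been let go. Next is the lid.

```bash
python3 -m pendant '[[[1.3,0,3.5,0,0,0,1],[1.3,0,3.5,0,0,0,1],[1.3,0,3.5,0,0,0,1],[1.3,0,3.5,0,0,0,1],[1.3,0,3.5,0,0,0,1],[1.3,0,3.5,0,0,0,1],[1.3,0,3.5,0,0,0,1],[1.3,0,3.5,0,0,0,1],[1.3,0,3.5,0,0,0,1],[1.3,0,3.5,0,0,0,1],[1.3,0,3.5,0,0,0,1],[1.3,0,3.5,0,0,0,1]]]'
python3 -m pendant '[[[1.6,0,4.0,0,0,0,1],[0,0,0,0,5.5,0,1],[0,0,0,0,5.4,0,1],[0,0,0,0,0,0,1],[0,0,0,0,0,0,1]]]'
python3 - <<'E'
from h import *
o=ctrl.get_obs();s=snapshot('wrist');T=cam_pose(s,o);im=s['image'].copy()
plan([.5168,-.2203,.025],94.3)
for c,x in (((255,0,255),[.5168,-.2203,.075]),):
    P=place(np.vstack([LID[0][[1,3,7,5]],LID[2][[1,3,7,5]]]),x)
    q=proj(P,s,T).astype(int)
    cv2.polylines(im,[q[:4]],True,c,1);cv2.polylines(im,[q[4:]],True,c,1)
save('w4',im)
st=snapshot('top');Tt=cam_pose(st);d=silhouettes(st,'tub')[0];print(d['confidence'])
print(fit(TUB,[(st,Tt,d['mask'].astype(np.float32))],[.522,.259,.266]))
E
```

```text
clock: 9.38
tool_pos: [0.52, -0.1789, 0.1932]
orientation: [-90.0, -0.1, -164.8]
force: [0.7, -0.3, -0.6]
opening: 0.0873
clock: 9.8
tool_pos: [0.5158, -0.2187, 0.1933]
orientation: [-90.0, -0.1, -175.5]
force: [-0.1, 0.0, -0.2]
opening: 0.0878
clock 9.85 pos [ 0.5161 -0.2184  0.1936] open 0.0876 F [ 0.3  0.2 -0.8] | turn [0.02 0.22 0.1 ] | shift cm before-turn axes [-0.09 16.86  0.2 ] after-turn axes [-0.06 16.86  0.19]
0.85
(array([0.52192208, 0.25939218, 0.2693818 ]), np.float64(0.09135109186172485))
```

View pics/w4.png

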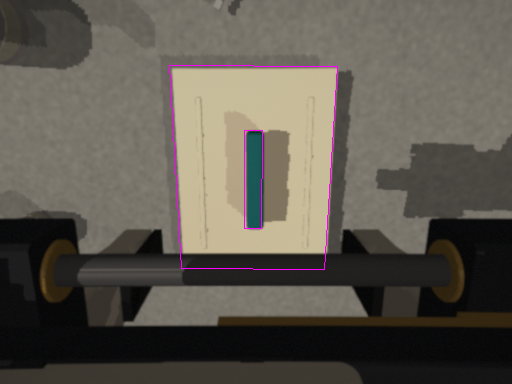

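Overlay on the lid: plate corners (171,67) and (337,68), handle (246–262, 130–228). The fit is good to about 1 mm.

```bash
python3 -m pendant '[[[0,3,0.2,0,0.2,0,1],[0,3.5,0,0,0,0,1],[0,3.5,0,0,0,0,1],[0,3,0,0,0,0,1],[0,2,0,0,0,0,1],[0,1.2,0,0,0,0,1],[0,0.4,0,0,0,0,1],[0,0,0,0,0,0,1],[0,0,0,0,0,0,1],[0,0,0,0,0,0,1]]]'
python3 -c "
from h import *
plan([.5168,-.2203,.025],94.3)"
```

```text
clock: 10.78
tool_pos: [0.5177, -0.2206, 0.0298]
orientation: [-90.0, 0.1, -175.8]
force: [1.0, 0.1, -0.5]
opening: 0.088
clock 10.78 pos [ 0.5177 -0.2206  0.0298] open 0.0880 F [ 1.   0.1 -0.5] | turn [-0.03 -0.12 -0.11] | shift cm before-turn axes [ 0.09  0.48 -0.03] after-turn axes [ 0.09  0.48 -0.03]
```

```bash
python3 -m pendant '[[[0,0.3,0,0,0,0,1],[0,0,0,0,0,0,1],[0,0,0,0,0,0,1],[0,0,0,0,0,0,1]]]'; python3 -c "
from h import *
plan([.5168,-.2203,.025],94.3)"
```

```text
clock: 11.12
tool_pos: [0.5169, -0.2207, 0.0259]
orientation: [-90.0, 0.0, -175.9]
force: [0.1, 0.1, 0.5]
opening: 0.0875
clock 11.12 pos [ 0.5169 -0.2207  0.0259] open 0.0875 F [0.1 0.1 0.5] | turn [-0.01 -0.17 -0.03] | shift cm before-turn axes [ 0.    0.09 -0.04] after-turn axes [ 0.    0.09 -0.04]
```

```bash
python3 -m pendant '[[[0,0,0,0,0,0,0],[0,0,0,0,0,0,0],[0,0,0,0,0,0,0],[0,0,0,0,0,0,0],[0,0,0,0,0,0,0],[0,0,0,0,0,0,0],[0,0,0,0,0,0,0],[0,0,0,0,0,0,0],[0,0,0,0,0,0,0],[0,0,0,0,0,0,0],[0,0,0,0,0,0,0],[0,0,0,0,0,0,0]]]'
python3 -m pendant '[[[0,-1,0,0,0,0,0],[0,-2.5,0,0,0,0,0],[0,-3.5,0,0,0,0,0],[0,-3.5,0,0,0,0,0],[0,-3.5,0,0,0,0,0],[0,-3,0,0,0,0,0],[0,0,0,0,0,0,0],[0,0,0,0,0,0,0]]]'
python3 - <<'E'
from h import *
s2=snapshot('side');save('s5',s2['image'])
plan([.5218,.259,.19],105.3)
E
```

```text
clock: 12.12
tool_pos: [0.5167, -0.2207, 0.0256]
orientation: [-90.0, 0.0, -175.9]
force: [-0.1, 0.4, -0.0]
opening: 0.0157
clock: 12.78
tool_pos: [0.5176, -0.2207, 0.1982]
orientation: [-90.0, 0.3, -175.9]
force: [-0.5, -0.4, -2.7]
opening: 0.016
clock 12.83 pos [ 0.5165 -0.2205  0.1963] open 0.0159 F [-0.   0.9 -2.8] | turn [ 1.000e-02 -1.119e+01 -8.000e-02] | shift cm before-turn axes [ -3.96   0.65 -47.78] after-turn axes [-13.16   0.63 -46.11]
```

View pics/s5.png

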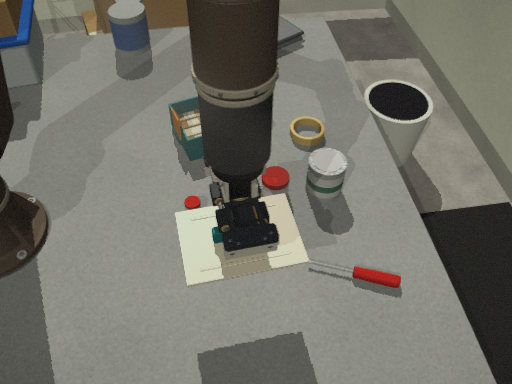

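```bash
python3 -m pendant '[[[-0.3,0,-2,0,0,0,0],[-0.3,0,-3.5,0,0,0,0],[-0.3,0,-3.5,0,0,0,0],[-0.3,0,-3.5,0,0,0,0],[-0.3,0,-3.5,0,0,0,0],[-0.3,0,-3.5,0,0,0,0],[-0.3,0,-3.5,0,0,0,0],[-0.3,0,-3.5,0,0,0,0],[-0.3,0,-3.5,0,0,0,0],[-0.3,0,-3.5,0,0,0,0],[-0.3,0,-3.5,0,0,0,0],[-0.3,0,-3.5,0,0,0,0]]]'
python3 -m pendant '[[[-0.3,0,-3.5,0,0,0,0],[0,0,-2.5,0,0,0,0],[0,0,-1.2,0,-3.6,0,0],[0,0,0,0,-3.6,0,0],[0,0,0,0,-3.9,0,0],[0,0,0,0,0,0,0],[0,0,0,0,0,0,0],[0,0,0,0,0,0,0]]]'
python3 - <<'E'
from h import *
plan([.5218,.259,.15],105.3)
o=ctrl.get_obs();s=snapshot('wrist');T=cam_pose(s,o);im=s['image'].copy()
P=place(np.array([[.1,.075,.07],[.1,-.075,.07],[-.1,-.075,.07],[-.1,.075,.07]]),[.5219,.259,.267])
cv2.polylines(im,[proj(P,s,T).astype(int)],True,(255,0,255),1);save('w6',im)
s2=snapshot('side');save('s6',s2['image'])
E
```

```text
clock: 13.83
tool_pos: [0.5221, 0.187, 0.1939]
orientation: [-89.9, -0.2, -175.9]
force: [0.4, -0.1, -0.8]
opening: 0.0151
clock: 14.5
tool_pos: [0.5209, 0.2574, 0.1947]
orientation: [-90.0, -0.1, -164.9]
force: [-0.3, 0.2, -2.0]
opening: 0.0156
clock 14.50 pos [0.5209 0.2574 0.1947] open 0.0156 F [-0.3  0.2 -2. ] | turn [-0.04 -0.22  0.09] | shift cm before-turn axes [-0.14  4.47 -0.13] after-turn axes [-0.13  4.47 -0.13]
```

View pics/w6.png

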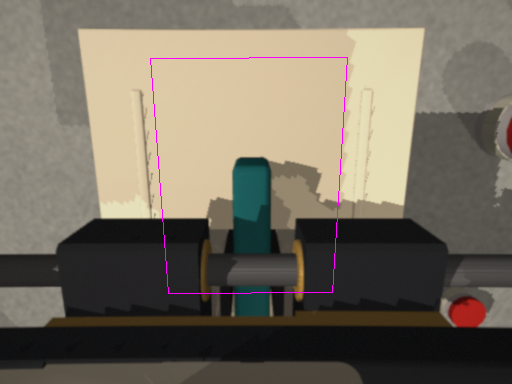

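View pics/s6.png

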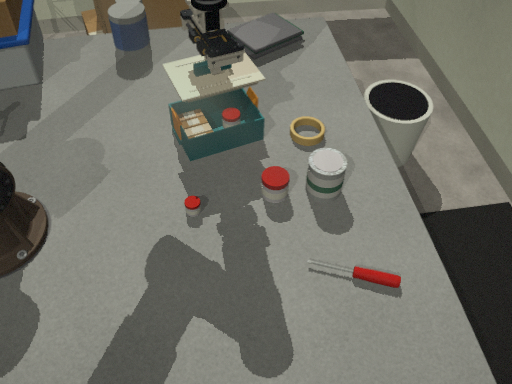

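I'll check where the lid sits in the hand using its front corners (80,29) and (423,29).

```bash
python3 - <<'E'
from h import *
s=snapshot('wrist');g=s['image'];m=s['mount']
def r(px,y):
    u=cv2.undistortPoints(np.array([[px]],float),s['camera_matrix'],s['dist_coeffs'])[0,0]
    d=m[:3,:3]@np.array([u[0],u[1],1]);return m[:3,3]+d*(y-m[1,3])/d[1]
b=g[...,0].astype(int)-g[...,2]  # cream vs grey
for c in (120,180,250,320,380): 
    col=b[:60,c]; print(c, np.argmax(col>20))
for rr in (60,100,150):
    w=np.nonzero(b[rr]>20)[0]; print(rr,w.min(),w.max(), r((w.min(),rr),.0046)*1e3, r((w.max(),rr),.0046)*1e3)
print(r((80,29),.0046),r((423,29),.0046), r((250,29),.0046))
save('w7',cv2.resize(g[0:240,60:440],None,fx=2,fy=2))
E
```

```text
120 28
180 29
250 28
320 28
380 27
60 81 421 [-85.69221126   4.6        -74.45507105] [-85.73477395   4.6         74.24661252]
100 86 511 [-68.93074934   4.6        -74.46892877] [-68.59098912   4.6        116.04656763]
150 92 511 [-46.464901     4.6        -74.52579414] [-46.29994392   4.6        120.40330064]
[-0.09799937  0.0046     -0.073198  ] [-0.09803814  0.0046      0.07341937] [-0.09847724  0.0046     -0.00053878]
```

```bash
python3 -m pendant '[[[-0.2,3,-0.15,0,-0.2,0,0],[0,2.5,0,0,0,0,0],[0,1.5,0,0,0,0,0],[0,0.5,0,0,0,0,0],[0,0,0,0,0,0,0],[0,0,0,0,0,0,0],[0,0,0,0,0,0,0],[0,0,0,0,0,0,0]]]'
python3 - <<'E'
from h import *
plan([.5227,.2592,.113],105.3)
s2=snapshot('side');im=s2['image'];save('s8',cv2.resize(im[20:180,140:300],None,fx=4,fy=4,interpolation=cv2.INTER_CUBIC))
plan([.5227,.2592,.113],105.3)
E
```

```text
clock: 15.32
tool_pos: [0.5235, 0.2604, 0.122]
orientation: [-90.1, 0.1, -164.6]
force: [-0.8, -0.9, -1.6]
opening: 0.0159
clock 15.32 pos [0.5235 0.2604 0.122 ] open 0.0159 F [-0.8 -0.9 -1.6] | turn [ 0.06  0.12 -0.12] | shift cm before-turn axes [0.11 0.9  0.1 ] after-turn axes [0.11 0.9  0.1 ]
clock 15.37 pos [0.5234 0.2603 0.1218] open 0.0159 F [-0.6 -1.2 -1.8] | turn [ 0.05  0.12 -0.11] | shift cm before-turn axes [0.1  0.88 0.09] after-turn axes [0.1  0.88 0.09]
```

View pics/s8.png

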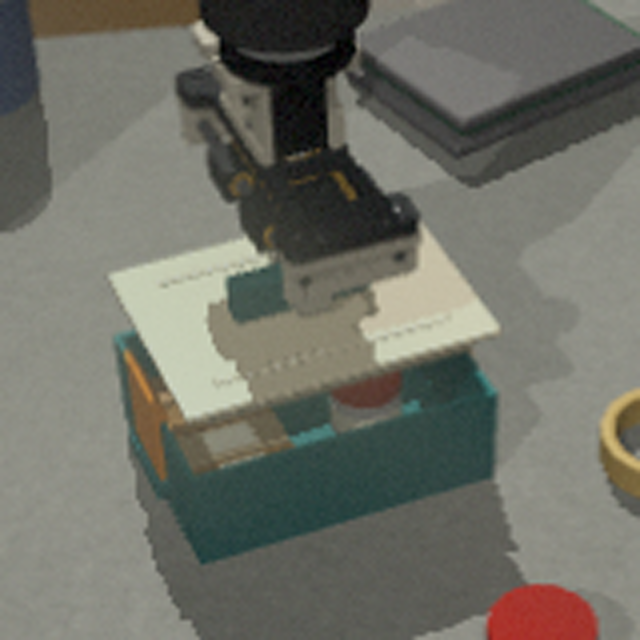

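```bash
python3 -m pendant '[[[0.1,0.5,0.1,0,0.1,0,0],[0,0.5,0,0,0,0,0],[0,0.4,0,0,0,0,0],[0,0.3,0,0,0,0,0],[0,0,0,0,0,0,0],[0,0,0,0,0,0,0],[0,0,0,0,0,0,0],[0,0,0,0,0,0,0]]]'
python3 - <<'E'
from h import *
plan([.5227,.2592,.0796],105.3)
s2=snapshot('side');im=s2['image'];save('s9',cv2.resize(im[20:180,140:300],None,fx=4,fy=4,interpolation=cv2.INTER_CUBIC))
plan([.5227,.2592,.0796],105.3)
E
```

```text
clock: 16.03
tool_pos: [0.5223, 0.2588, 0.1037]
orientation: [-90.0, 0.0, -164.7]
force: [0.5, -0.1, -0.3]
opening: 0.0158
clock 16.03 pos [0.5223 0.2588 0.1037] open 0.0158 F [ 0.5 -0.1 -0.3] | turn [ 0.    0.03 -0.01] | shift cm before-turn axes [-0.05  2.41 -0.03] after-turn axes [-0.05  2.41 -0.03]
clock 16.08 pos [0.5223 0.2588 0.1037] open 0.0159 F [-0.3  0.1 -1.7] | turn [ 0.01  0.03 -0.02] | shift cm before-turn axes [-0.05  2.41 -0.03] after-turn axes [-0.05  2.41 -0.03]
```

View pics/s9.png

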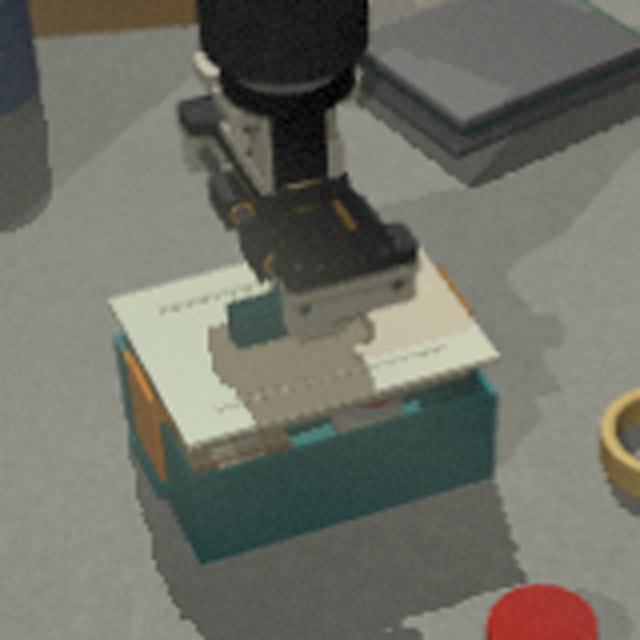

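Aligned, with both clips just outside the lid's ends. I'll continue in small steps and watch the force.

```bash
python3 -m pendant '[[[0,0.3,0,0,0,0,0],[0,0.3,0,0,0,0,0],[0,0.3,0,0,0,0,0],[0,0,0,0,0,0,0],[0,0,0,0,0,0,0],[0,0,0,0,0,0,0]]]'
python3 -m pendant '[[[0,0.2,0,0,0,0,0],[0,0.2,0,0,0,0,0],[0,0.2,0,0,0,0,0],[0,0,0,0,0,0,0],[0,0,0,0,0,0,0]]]'
```

```text
clock: 16.58
tool_pos: [0.5223, 0.2589, 0.0948]
orientation: [-90.0, 0.0, -164.7]
force: [-0.6, 1.1, 2.1]
opening: 0.0157
clock: 17.0
tool_pos: [0.523, 0.2592, 0.0896]
orientation: [-90.0, 0.1, -164.6]
force: [-1.0, -0.3, 7.6]
opening: 0.0159
```

```bash
python3 -m pendant '[[[0,0.2,0,0,0,0,0],[0,0.2,0,0,0,0,0],[0,0.2,0,0,0,0,0],[0,0,0,0,0,0,0],[0,0,0,0,0,0,0]]]'
python3 -m pendant '[[[0,0.15,0,0,0,0,0],[0,0.15,0,0,0,0,0],[0,0,0,0,0,0,0],[0,0,0,0,0,0,0],[0,0,0,0,0,0,0]]]'
```

```text
clock: 17.42
tool_pos: [0.5214, 0.2583, 0.0822]
orientation: [-90.0, -0.1, -164.7]
force: [-3.5, -0.1, 1.8]
opening: 0.0156
clock: 17.83
tool_pos: [0.5221, 0.2585, 0.0795]
orientation: [-90.0, -0.0, -164.7]
force: [-1.8, -0.9, 2.5]
opening: 0.0158
```

```bash
python3 -m pendant '[[[0,0.1,0,0,0,0,0],[0,0.1,0,0,0,0,0],[0,0,0,0,0,0,0],[0,0,0,0,0,0,0],[0,0,0,0,0,0,0]]]'
python3 - <<'E'
from h import *
s2=snapshot('side');im=s2['image'];save('s10',cv2.resize(im[20:180,140:300],None,fx=4,fy=4,interpolation=cv2.INTER_CUBIC))
E
```

```text
clock: 18.25
tool_pos: [0.5221, 0.2585, 0.0794]
orientation: [-90.0, 0.0, -164.6]
force: [-8.6, -2.9, 18.3]
opening: 0.0161
```

View pics/s10.png

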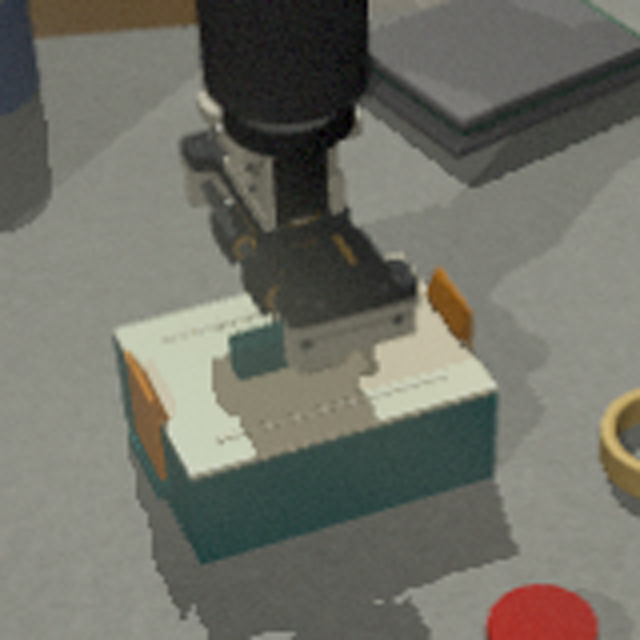

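The bottom is hard: 18 N with no further travel. The plate is flush on the rim, and the clips stand over it at (148,415) and (450,305). I'll take off the pressure, let go and rise.

```bash
python3 -m pendant '[[[0,-0.2,0,0,0,0,0],[0,0,0,0,0,0,0],[0,0,0,0,0,0,0.6],[0,0,0,0,0,0,0.6],[0,0,0,0,0,0,0.6],[0,0,0,0,0,0,0.6],[0,0,0,0,0,0,0.6],[0,-1,0,0,0,0,0.6],[0,-2,0,0,0,0,0.6],[0,-3,0,0,0,0,0.6],[0,-3.5,0,0,0,0,0.6],[0,-3.5,0,0,0,0,0.6]]]'
python3 -m pendant '[[[0,-3,0,0,0,0,0.6],[0,-3,0,0,0,0,0.6],[2,-2,0,0,0,0,0.6],[3.5,0,0,0,0,0,0.6],[3.5,0,0,0,0,0,0.6],[0,0,0,0,0,0,0.6],[0,0,0,0,0,0,0.6],[0,0,0,0,0,0,0.6]]]'
cat > chk.py <<'E'
from h import *
import sys
n=sys.argv[1]
o=ctrl.get_obs();print(o['clock'],o['tool_pos'].round(3))
S=[snapshot('wrist'),snapshot('side'),snapshot('top')];T=[cam_pose(S[0],o),cam_pose(S[1]),cam_pose(S[2])]
save('w'+n,S[0]['image'])
def model(x,z): return place(np.vstack([box(-.1,.1,-.075,.075,z,z+.005)[[1,3,7,5]],box(-.045,.045,-.008,.008,z+.005,z+.033)[[1,3,7,5]]]),x)
for s,t,nm in zip(S,T,'wst'):
    q=model([.5219,.259,.267],.070)
    p=proj(q,s,t)
    if nm=='w': im=s['image'].copy();k=1;off=np.zeros(2)
    else:
        off=np.array([140,20]) if nm=='s' else np.array([70,150]);k=5
        im=cv2.resize(s['image'][off[1]:off[1]+119,off[0]:off[0]+150],None,fx=k,fy=k,interpolation=cv2.INTER_CUBIC)
    p=((p-off+.5)*k).astype(int)
    cv2.polylines(im,[p[:4]],True,(255,0,255),1);cv2.polylines(im,[p[4:]],True,(255,0,255),1);save(nm+n+'o',im)
E
python3 chk.py 11
```

```text
clock: 19.3
tool_pos: [0.5218, 0.2583, 0.2115]
orientation: [-90.0, -0.0, -164.7]
force: [0.9, 0.6, 0.9]
opening: 0.0528
clock: 19.97
tool_pos: [0.4354, 0.235, 0.2907]
orientation: [-90.1, 0.1, -164.6]
force: [0.4, 0.0, -0.0]
opening: 0.0521
19.9667 [0.435 0.235 0.291]
```

View pics/w11o.png

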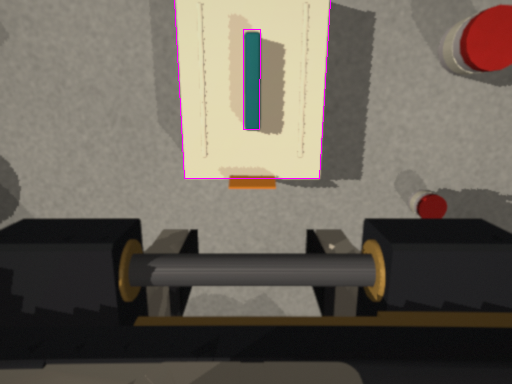

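View pics/s11o.png

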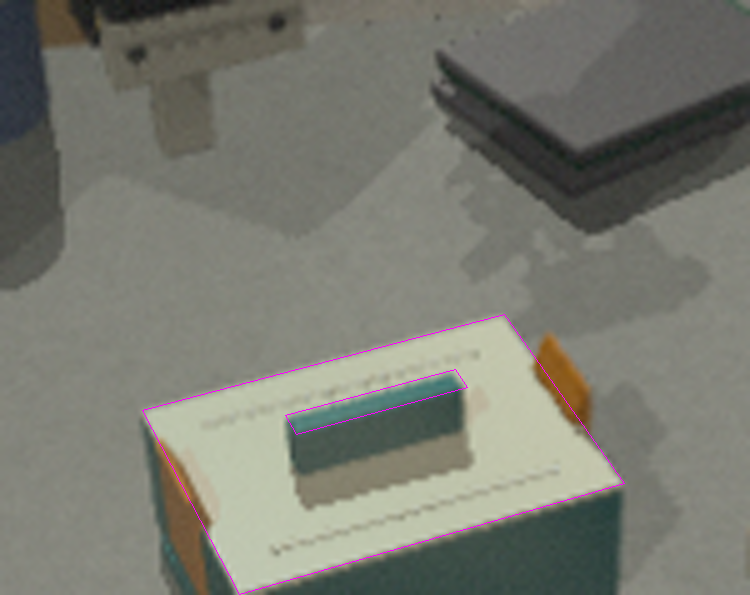

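View pics/t11o.png

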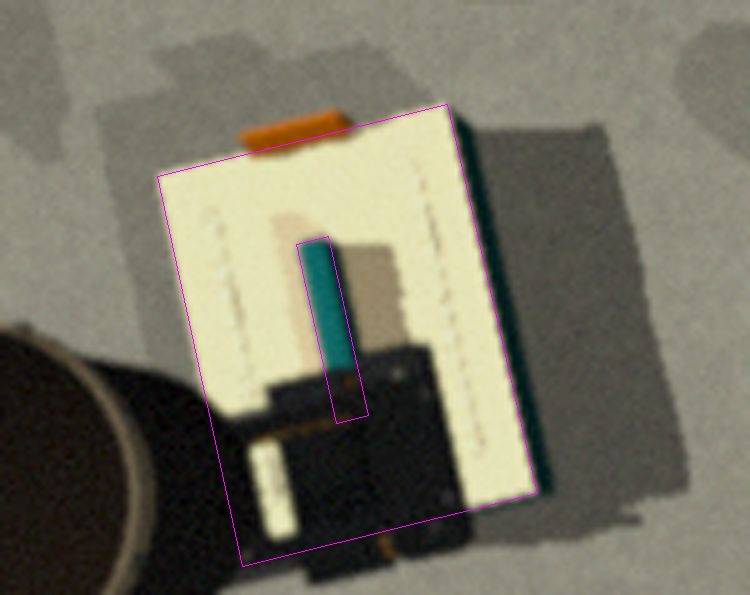

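The home-pose overlay (plate underside on the rim) matches the lid within about 1 px in all three views. The tub has not moved and the arm is clear, so I'm handing in.

```bash
python3 -c "
from h import *
ctrl.close_job()"
```

```text
the job is handed in; nothing more can be done
```

The job is handed in, at about 20 s on the clock. The middle-sized tin is in the empty half of the tub and the lid is pressed home. No verdict came back, so this rests on my own checks.

- **Tin:** The middle-sized tin, with its cap about 46 mm across in the top view, was set down and let go before the lid was picked up. The wrist and side pictures then showed it upright beside the packets.
- **Lid:** The push peaked near 8 N and then eased off. At 18 N the lid stopped hard at the height I had worked out for fully home. After I let go, an overlay of the home pose matched the lid within about 1 pixel (roughly 2 mm) in the wrist, side and top pictures. It looked level and in line with the tub, with a clip at each end.
- **Tub and bystanders:** The tub had not moved or tilted. I kept the arm clear of the paint can, tape and screwdriver but did not measure them again at the end.
- **Less certain:** No picture resolved how far the clip noses overlap the lid's edge. That both clips snapped is inferred from the force, the hard stop and the overlay. No check failed or disagreed.

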